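Square a lock case into the jig corner and close the sliding jaw on it

ROBOT

A 6-joint arm with a two-finger parallel gripper is mounted at the origin on the work surface. World frame = base frame: x ahead of the robot, y to its left, z up, the work surface at z = 0. Lengths are in mm, angles in rad, forces in N, time in s.
With the tool pointing down it reaches from about 325 to 925 mm from the base axis. Payload 3.1 kg.
Tool frame: the origin (TCP) lies on the centre line of the jaws, within the pads' length; the fingertips stand 14 mm ahead of it and the grasp point (between the pads) lies 5 mm behind it; z points along the fingers, y is the line along which they close (so a half turn about z gives the same grasp; the last joint's range is limited). The gripper opens to 85 mm and grips with 20 to 120 N. Pads are 22 mm wide; open, the fingers measure 114 mm over their backs; the gripper's body (76 mm by 85 mm) begins 54 mm behind the grasp point. The pads swing forward as they close: fully open they stand 13 mm farther back than shut.
Start: joints at [1.008, 0.217, 1.613, -0, 1.311, -0.112], TCP at [272.288, 562.582, 245.3] pointing down, gripper open.
Joint ranges: [-2.75, 2.75], [-0.78, 2.1], [0.31, 2.55], [-1.13, 4.27], [0.13, 2.63], [-2.58, 2.58]. Speed limits (rad/s): [2.79, 2.79, 3.14, 3.14, 3.14, 3.14].

INTERFACE

Orientations are given as a unit quaternion [x, y, z, w].
In Python, from station import arm gives the robot as it stands. Calls block until the motion is done:
- arm.move_pose(position, orientation): joint-space move of the TCP to a pose.
- arm.move_linear(position, max_speed=150, orientation=None): straight line of the TCP; orientation=None keeps the orientation; max_speed is the mean speed in mm/s.
- arm.move_joints(angles): joint-space move.
- arm.grip(opening, force=None): finger opening in mm; force is the grip in N (None keeps the last); returns when the fingers have stopped.
- arm.dwell(seconds).
- arm.inverse_kinematics(position, orientation): joint angles nearest the present ones, or None.
- arm.read_camera(name): name is "side" or "top"; returns a dict with "color" (480x640x3 uint8, red, green, blue), "intrinsics" (3x3 intrinsics, pixels), "extrinsics" (4x4, takes a point from camera to world coordinates). Camera axes: x right, y up, looking along -z (the intrinsics and any distortion apply to the point x, -y, -z); pixel columns grow to the right and rows downward; lengths in mm; the calibration is good to about 2 mm. A picture is of the moment at which its call begins. There is no depth.
A pose or a line that the arm cannot do raises arm.Unreachable and nothing moves.
- arm.sign_off(): hands the job in; it is judged then, once.
Readings, each from a call of its own:
- arm.get_t(): time.
- arm.get_joint_positions(): joint angles.
- arm.get_dq(): joint speeds.
- arm.get_effort(): joint torques, N m.
- arm.get_tool_pos(): TCP position.
- arm.get_orientation(): TCP orientation.
- arm.get_force(): force on the tool from outside, world axes, zero at the start.
- arm.get_torque(): the same for the moment, N m.
- arm.get_opening(): finger opening in mm.
- arm.get_finger_force(): force on a finger pad.
Only numpy, scipy, OpenCV 4.12 (cv2) and the standard library are available. Lean on these libraries where they do the work, as an engineer would, in place of code of your own. Each camera call takes 0.05 s, during which the arm holds its last target. There are 200 camera calls.

TASK

On the drilling jig, use the fingertips to push the loose dark steel lock case along the plate until it sits squarely in the corner, flat against the far fence and against the end stop (far and left as the robot sees it). Only then push the sliding black jaw from behind until its face touches the case's right-hand end, and leave everything there. Push only: do not grasp or lift the case, and do not disturb the lock cylinder, oil bottle, padlock or screwdriver.

Things in the scene. Friction and masses are not known exactly. Their poses are not given: they have to be found in the camera images.
- jig: fixed drilling jig on the bench, yawed up to 0.15 rad: aluminium plate 300 (x) x 500 (y) mm, 12 mm thick, spanning x -130..170, y -310..190 mm about the origin, which is at bench level. A steel fence along its far side and a steel end stop along its left meet in a corner (point corner). Axes: x towards the fence, away from the robot; y towards the end stop, to the robot's left; z up
- corner (a point): inner corner of the jig, on the plate's top, 12 mm above the bench (jig x 85, y 150 mm); axes as the jig's. The fence's inner face runs from here 440 mm towards -y, the end stop's inner face 185 mm towards -x; both are 20 mm thick and rise 18 mm above the plate
- case: loose dark steel lock case, flat box 92 (x) x 120 (y) x 25 (z) mm, 0.4 to 0.85 kg, low brass disc and steel plate on top (under 5 mm, looks only). Lies on the jig plate, 30 to 70 mm short of the fence and 50 to 90 mm short of the end stop, yawed up to 0.3 rad from the jig. Origin: centre of its underside; +x face goes to the fence, +y end to the stop (at home 46 and 60 mm from them)
- case_far_left (a point): the far left (+x, +y) upright edge of the lock case, at mid height (12.5 mm above its underside); axes as the case's
- case_far_right (a point): the far right (+x, -y) upright edge of the lock case, at mid height; axes as the case's
- jaw (a joint): travel (m) of the sliding jaw along the jig's +y: 0 fully back, 0.235 at most; starts at 0 to 0.03, meets the homed case at 0.210. Slides with about 4 N, stays where left, cannot lift. A black block 88 (x) x 92 (y) mm with steel front face, top 31 mm above the plate (2 mm ribs on it, looks only), beside the fence, its centre line 46 mm from the fence
- jaw_face (a point): centre of the jaw's steel front face (the side towards the case and end stop), 15.5 mm above the plate; axes as the jig's
- jaw_back (a point): centre of the jaw's rear face, 92 mm behind the front face, where it is pushed; 15.5 mm above the plate; axes as the jig's
- cylinder_plug: bystander: loose brass lock cylinder 30 mm in diameter, 34 mm high, upright on the plate's strip beyond the fence. Origin: centre of its underside
- oil: bystander: white oil bottle 44 mm in diameter, 110 mm high, on the bench left of the jig. Origin: centre of its underside
- padlock: bystander: brass padlock standing upright, 28 x 55 mm, 85 mm high with shackle, on the bench left of the jig. Origin: centre of its underside
- screwdriver: bystander: screwdriver lying on the bench right of the jig. Origin: underside, axis x along the blade

How it is judged:
By the outcome, as a careful person would: the job done as asked, in the order asked, and still so for the second after the job is handed in, with the robot touching nothing.
It also fails if it takes over 64 s, if anything falls off the work surface, if the arm or the gripper's body presses on something with over 40 N, if the wrist force passes 120 N, or if a joint passes its speed limit or range.

## Working session

There is one attempt and no reset: what is moved stays moved. The work goes in short steps, each a Python script; the robot and the scene stay as the last script left them, time stands still between calls to the robot, and variables do not carry over. Pictures are saved under pics/ and viewed, at most 10 in all, crops included, and the job is handed in when it is done.

```bash
mkdir -p pics; ls; python3 - <<'E'
from station import arm
import cv2,numpy as np
for n in("top","side"):
    c=arm.read_camera(n); cv2.imwrite(f"pics/{n}0.png",c["color"][:,:,::-1]); print(n,c["intrinsics"],np.round(c["extrinsics"],4).tolist(),[k for k in c])
print(arm.get_t(),arm.get_orientation())
E
```

```text
pics
top [[449.74635665   0.         316.72082736]
 [  0.         449.74635665 242.13169735]
 [  0.           0.           1.        ]] [[0.011, 0.9858, -0.1675, 424.6605], [-0.9999, 0.0087, -0.0149, -43.6495], [-0.0133, 0.1677, 0.9858, 1126.1503], [0.0, 0.0, 0.0, 1.0]] ['color', 'intrinsics', 'extrinsics']
side [[576.70940608   0.         320.86150424]
 [  0.         576.70940608 228.29809194]
 [  0.           0.           1.        ]] [[-0.9744, 0.1677, -0.1499, 395.8995], [-0.2249, -0.7242, 0.6519, 754.082], [0.0008, 0.6689, 0.7433, 977.9684], [0.0, 0.0, 0.0, 1.0]] ['color', 'intrinsics', 'extrinsics']
0.1 [ 2.23499973e-01  9.74703315e-01 -1.04280601e-03 -3.48584882e-04]
```

View pics/top0.png

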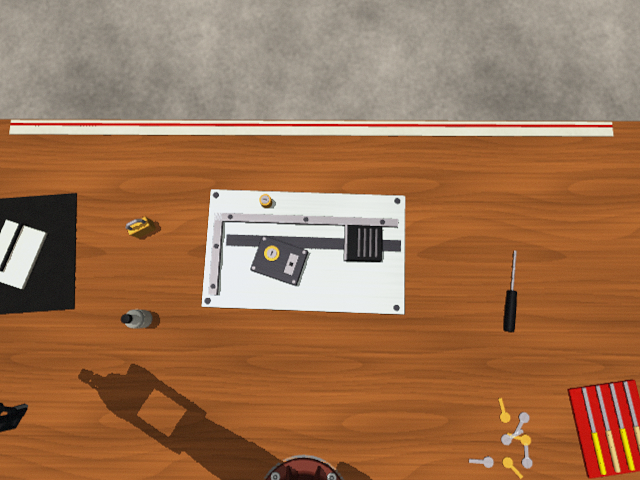

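View pics/side0.png

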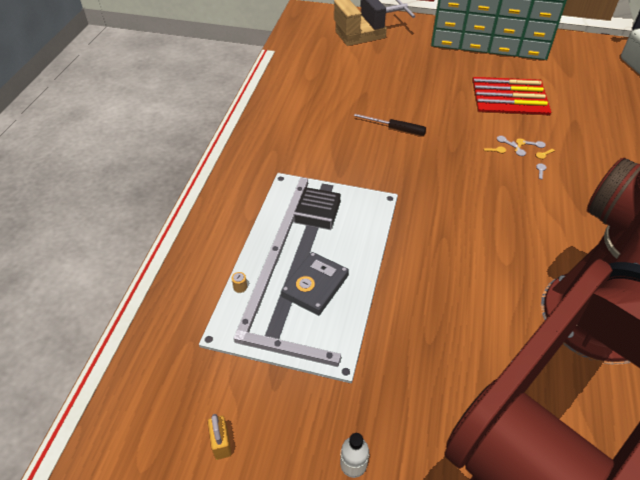

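Top view: the plate's corners are near (210,189), (405,196), (405,314) and (202,306). The case centre is near (280,261) and the jaw near (363,243). In the side view the case is near (316,283) and the jaw near (318,207). The bystanders are well clear of both.

```bash
cat > h.py <<'E'
from station import arm
import cv2,numpy as np
def cam(n): 
    c=arm.read_camera(n); return c
def cast(c,px,z):
    K,E=c["intrinsics"],c["extrinsics"]; px=np.atleast_2d(px).astype(float)
    d=np.c_[(px[:,0]-K[0,2])/K[0,0],-(px[:,1]-K[1,2])/K[1,1],-np.ones(len(px))]@E[:3,:3].T
    o=E[:3,3]; return o+d*((z-o[2])/d[:,2])[:,None]
def proj(c,P):
    K,E=c["intrinsics"],c["extrinsics"]; q=(np.atleast_2d(P)-E[:3,3])@E[:3,:3]
    return np.c_[K[0,2]-K[0,0]*q[:,0]/q[:,2],K[1,2]+K[1,1]*q[:,1]/q[:,2]]
def biggest(m):
    return max(cv2.findContours(m,cv2.RETR_EXTERNAL,cv2.CHAIN_APPROX_NONE)[0],key=cv2.contourArea)
def plate(c,lo,hi):
    """plate outline (jig pose) from the light area, window lo..hi (col,row)"""
    hsv=cv2.cvtColor(c["color"],cv2.COLOR_RGB2HSV); m=((hsv[:,:,1]<60)&(hsv[:,:,2]>150)).astype(np.uint8)
    w=np.zeros_like(m); w[lo[1]:hi[1],lo[0]:hi[0]]=1
    m=cv2.morphologyEx(m*w,cv2.MORPH_CLOSE,np.ones((5,5)))
    P=cast(c,biggest(m)[:,0],12)[:,:2]
    return cv2.minAreaRect(P.astype(np.float32))
def dark(c,lo,hi,k,z,thr=95):
    """dark block top outlines: rects on plane z, largest first"""
    hsv=cv2.cvtColor(c["color"],cv2.COLOR_RGB2HSV); m=(hsv[:,:,2]<thr).astype(np.uint8)
    w=np.zeros_like(m); w[lo[1]:hi[1],lo[0]:hi[0]]=1
    m=cv2.morphologyEx(m*w,cv2.MORPH_CLOSE,np.ones((9,9)))
    m=cv2.morphologyEx(m,cv2.MORPH_OPEN,cv2.getStructuringElement(cv2.MORPH_ELLIPSE,(k,k)))
    cs=sorted(cv2.findContours(m,cv2.RETR_EXTERNAL,cv2.CHAIN_APPROX_NONE)[0],key=cv2.contourArea)[::-1]
    return [(cv2.minAreaRect(cast(c,q[:,0],z)[:,:2].astype(np.float32)),q) for q in cs[:3]],m
E
python3 - <<'E'
from h import *
for n,lo,hi in(("top",(190,175),(420,325)),("side",(190,165),(410,390))):
    c=cam(n); r=plate(c,lo,hi); print(n,"plate",r, cv2.boxPoints(r).round().tolist())
    R,m=dark(c,lo,hi,17,37)
    for q,_ in R: print("  dark",q,cv2.boxPoints(q).round().tolist())
    cv2.imwrite(f"pics/m_{n}.png",cv2.resize(np.hstack([c["color"][lo[1]:hi[1],lo[0]:hi[0],::-1],cv2.merge([m*255]*3)[lo[1]:hi[1],lo[0]:hi[0]]]),None,fx=1.7,fy=1.7,interpolation=cv2.INTER_CUBIC))
E
```

```text
top plate ((594.4920654296875, 3.62310791015625), (498.40960693359375, 299.9598388671875), 88.47296142578125) [[438.0, -241.0], [738.0, -249.0], [751.0, 249.0], [451.0, 257.0]]
  dark ((569.7435913085938, 62.04118347167969), (128.6615753173828, 115.18711853027344), 83.47917938232422) [[505.0, 5.0], [620.0, -8.0], [634.0, 119.0], [520.0, 132.0]]
  dark ((608.945068359375, -144.28921508789062), (89.55494689941406, 100.45015716552734), 0.4730111360549927) [[564.0, -94.0], [565.0, -195.0], [654.0, -194.0], [653.0, -94.0]]
side plate ((594.94677734375, 5.8482513427734375), (505.0506591796875, 300.81591796875), 88.38005828857422) [[437.0, -242.0], [738.0, -251.0], [752.0, 254.0], [452.0, 263.0]]
  dark ((567.0647583007812, 71.73231506347656), (141.94839477539062, 114.62659454345703), 85.29729461669922) [[504.0, 6.0], [618.0, -4.0], [630.0, 138.0], [516.0, 147.0]]
  dark ((608.5091552734375, -132.58859252929688), (91.78341674804688, 135.61370849609375), 0.3038719892501831) [[562.0, -65.0], [563.0, -201.0], [655.0, -200.0], [654.0, -65.0]]
```

View pics/m_top.png

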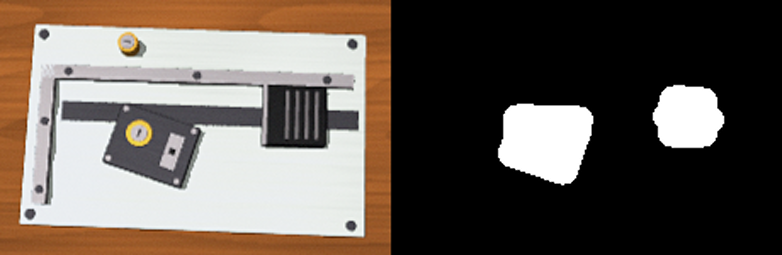

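The mask is clean for the plate, but the slide strip merges with the case. The case's four corner screws, near crop pixels (126,108), (196,131), (108,158) and (178,183), are distinct, so I'll use them in both views and triangulate for height.

```bash
python3 - <<'E'
from h import *
a=cam("top")["color"][225:297,240:320,::-1]; b=cam("side")["color"][243:323,270:360,::-1]
a=cv2.resize(a,None,fx=5,fy=5,interpolation=cv2.INTER_CUBIC);b=cv2.resize(b,None,fx=4.4444,fy=5,interpolation=cv2.INTER_CUBIC)
b=b[:400]; a=cv2.copyMakeBorder(a,0,40,0,0,cv2.BORDER_CONSTANT)
cv2.imwrite("pics/z.png",np.hstack([a,b])); print(a.shape,b.shape)
E
```

```text
(400, 400, 3) (400, 400, 3)
```

View pics/z.png

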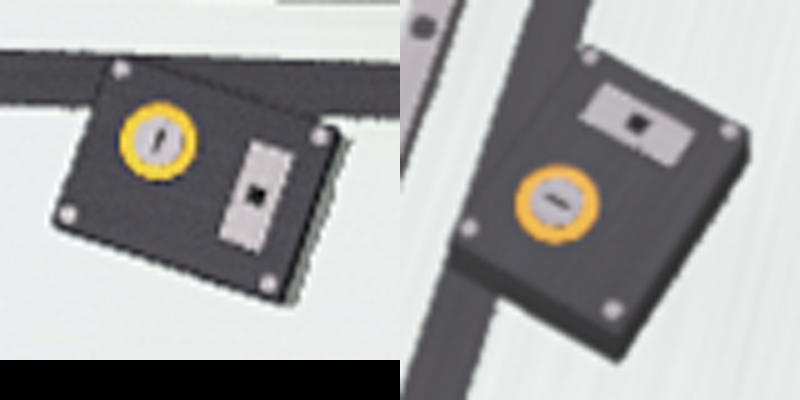

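The screws are clear. In the top view FL is (121,69), FR (320,136), NL (68,214) and NR (268,284). In the side view FR is (190,57), NR (330,131), FL (69,228) and NL (213,309), all in zoomed-crop pixels. Next I triangulate them and get the jaw's outline.

```bash
cat >> h.py <<'E'
def tri(c1,p1,c2,p2):
    out=[]
    for u,v in zip(p1,p2):
        a,b=c1["extrinsics"][:3,3],c2["extrinsics"][:3,3]; d=cast(c1,u,0)[0]-a; e=cast(c2,v,0)[0]-b
        s=np.linalg.lstsq(np.c_[d,-e],b-a,rcond=None)[0]; out.append(np.r_[(a+s[0]*d+b+s[1]*e)/2,np.linalg.norm(a+s[0]*d-b-s[1]*e)])
    return np.array(out)
YAW=-0.0275
C,S=np.cos(YAW),np.sin(YAW); R2=np.array([[C,-S],[S,C]])
ORG=np.array([594.7,4.7])-R2@[20,-60]
def w2j(P): return (np.atleast_2d(P)[:,:2]-ORG)@R2
def j2w(x,y,z): return [*(ORG+R2@[x,y]),z]
def quat(phi): f=np.deg2rad(phi)+YAW/2; return [np.cos(f),np.sin(f),0,0]
QY=quat(90)
E
python3 - <<'E'
from h import *
t=cam("top");s=cam("side")
T=np.array([[121,69],[320,136],[68,214],[268,284]])/5+[240,225]
Sd=np.array([[69,228],[190,57],[213,309],[330,131]])/[4.4444,5]+[270,243]
P=tri(t,T,s,Sd); print(P.round(1)); 
J=w2j(cast(t,T,37)); print("jig screws",J.round(1).tolist(),"centre",J.mean(0)); J2=w2j(cast(s,Sd,37)); print("side centre",J2.mean(0))
for a,b in((0,1),(2,3)): d=J[a]-J[b]; print("yaw",-np.arctan2(d[0],d[1]))
# jaw: top-view dark pixels below strip rows
q=dark(t,(335,215),(410,275),23,43)[0][0][0]; print("jaw jig",w2j(cv2.boxPoints(q)).round(1).tolist())
print("fence check: px of jig corner, fence end",proj(t,[j2w(85,150,12),j2w(85,-290,12),j2w(-100,150,12)]).round(1).tolist())
for f in(90,45,135): print(f,arm.inverse_kinematics(j2w(-40,40,80),quat(f)),arm.inverse_kinematics(j2w(39,-270,80),quat(f)))
E
```

```text
[[617.8 102.6  35.8   1.2]
 [585.3   3.8  35.7   1.2]
 [545.5 126.2  36.2   0.9]
 [512.5  27.9  36.1   1.3]]
jig screws [[39.6, 38.2], [9.8, -61.2], [-33.0, 59.9], [-63.5, -39.2]] centre [-11.77300259  -0.57266611]
side centre [-10.69962026   0.34751421]
yaw -0.2905190222283409
yaw -0.29771885282672444
jaw jig [[-8.9, -162.1], [-5.5, -257.1], [83.5, -254.0], [80.1, -158.9]]
fence check: px of jig corner, fence end [[222.6, 221.4], [396.3, 227.4], [217.1, 294.5]]
90 [ 6.71651542e-02  2.57840170e-01  1.90779599e+00 -4.44089210e-16
  9.75956497e-01 -1.47613117e+00] [-4.35625401e-01  4.29866279e-01  1.67568797e+00 -4.44089210e-16
  1.03603841e+00 -1.97892173e+00]
45 [ 6.71651542e-02  2.57840170e-01  1.90779599e+00 -4.44089210e-16
  9.75956497e-01  9.46651542e-02] [-4.35625401e-01  4.29866279e-01  1.67568797e+00 -4.44089210e-16
  1.03603841e+00 -4.08125401e-01]
135 None None
```

Heights are right: screws at 36 mm against 37 nominal. The case is at jig (-11,0) with yaw -0.294. Now I go down behind the near face with open fingers, touching the plate to calibrate tip height.

```bash
cat >> h.py <<'E'
def F(): return np.r_[R2.T@arm.get_force()[:2],arm.get_force()[2]]   # jig axes
def step(a,b,z,n,axis,thr,v=40,base=None):
    """walk jig a->b in n steps, stop when |force| against motion rises by thr"""
    a,b=np.array(a,float),np.array(b,float); f0=F() if base is None else base
    for i in range(1,n+1):
        p=a+(b-a)*i/n; arm.move_linear(j2w(*p,z),max_speed=v); f=F()-f0
        if abs(f[axis])>thr: break
    return p,f
E
python3 - <<'E'
from h import *
arm.grip(70)
arm.move_pose(j2w(-107,0,90),QY); 
arm.move_linear(j2w(-107,0,42),max_speed=120); f0=F(); print(arm.get_t(),f0)
for z in np.arange(40,11,-2):
    arm.move_linear(j2w(-107,0,z),max_speed=30); f=F()-f0
    if abs(f[2])>4: break
print(z,f,arm.get_tool_pos(),arm.get_opening()); arm.move_linear(j2w(-107,0,z+7),max_speed=50); print(arm.get_t(),F())
E
```

```text
3.2583 [-0.26527813  0.13688673  0.35176998]
16 [-5.68263237 -1.29244611 18.35350577] [469.93713999  68.19473684  18.22508543] 70.06620098639907
6.8 [ 0.39167934  0.20192325 -0.16683964]
```

Open tips touch the plate at TCP z of about 17.5, so I push at z=24.

```bash
python3 - <<'E'
from h import *
p,f=step((-107,0),(-27,0),24,4,0,25,v=50); print(p,f,arm.get_t())
if p[0]>-28: 
    p,f=step(p,(-5,0),24,11,0,14,v=30,base=F()-f); print(p,f,arm.get_t(),w2j(arm.get_tool_pos()))
c=cam("top"); cv2.imwrite("pics/a.png",cv2.resize(c["color"][175:325,190:420,::-1],None,fx=3,fy=3,interpolation=cv2.INTER_CUBIC)); print(arm.get_t())
E
```

```text
[-27.   0.] [-2.40046566 -0.00309375 -1.19267573] 9.0
[-11.   0.] [-17.23786205  -0.26802037  11.76760186] 11.0 [[-17.32167064   0.18743749]]
11.05
```

View pics/a.png

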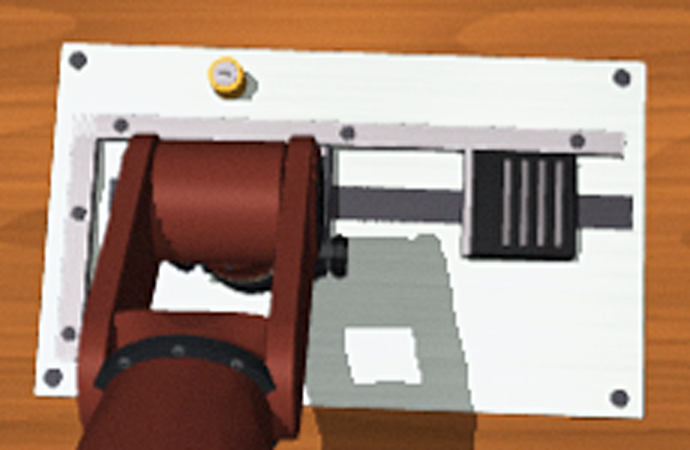

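The tool stopped at jig x=-17.3 against an expected -18, so the case is flush with the fence. The arm hides the case in the picture, while the jaw at crop (520,205) and the cylinder at (226,76) are untouched. Next I push from the right end.

```bash
python3 - <<'E'
from h import *
arm.move_linear(j2w(-35,0,24),max_speed=80)
arm.move_linear(j2w(-45,0,90),max_speed=150)
arm.grip(40)
arm.move_pose(j2w(36,-100,90),quat(45))
arm.move_linear(j2w(36,-100,31),max_speed=120); print(arm.get_t(),F()); b=F()
p,f=step((36,-100),(36,4),31,5,1,25,v=50,base=b); print(p,f,arm.get_t())
if p[1]>3: p,f=step(p,(36,34),31,15,1,16,v=30,base=b); print(p,f,arm.get_t(),w2j(arm.get_tool_pos()))
E
```

```text
14.4 [-0.03018282  0.21387068  0.99849296]
[36.  4.] [-0.21734818 -2.40030162 -0.68947458] 17.2333
[36. 24.] [ -0.90567447 -20.02140383  -0.64729393] 19.7333 [[35.97573396 18.55754797]]
```

The tool ended at y=18.6 against an expected 19, so the case is at the end stop. I re-seat it against the fence, then move behind the jaw and look.

```bash
python3 - <<'E'
from h import *
arm.move_linear(j2w(36,8,31),max_speed=80)
arm.move_linear(j2w(36,0,95),max_speed=150)
arm.move_pose(j2w(-45,88,90),QY)
arm.move_linear(j2w(-45,88,31),max_speed=120); b=F()
p,f=step((-45,88),(-23,88),31,1,0,16,v=40,base=b)
p,f=step(p,(-5,88),31,9,0,16,v=30,base=b); print(p,f,arm.get_t(),w2j(arm.get_tool_pos()))
arm.move_linear(j2w(-40,88,31),max_speed=80)
arm.move_linear(j2w(-45,88,100),max_speed=150)
arm.grip(30)
arm.move_pose(j2w(38,-290,100),quat(45)); print(arm.get_t())
c=cam("top"); a=cv2.resize(c["color"][195:315,195:295,::-1],(400,480),interpolation=cv2.INTER_CUBIC)
c=cam("side"); b=cv2.resize(c["color"][270:390,220:320,::-1],(400,480),interpolation=cv2.INTER_CUBIC)
cv2.imwrite("pics/b.png",np.hstack([a,b]))
E
```

```text
[-9. 88.] [-17.72431711  -0.19460373  13.11524645] 25.025 [[-17.13097135  87.91372494]]
27.8667
```

View pics/b.png

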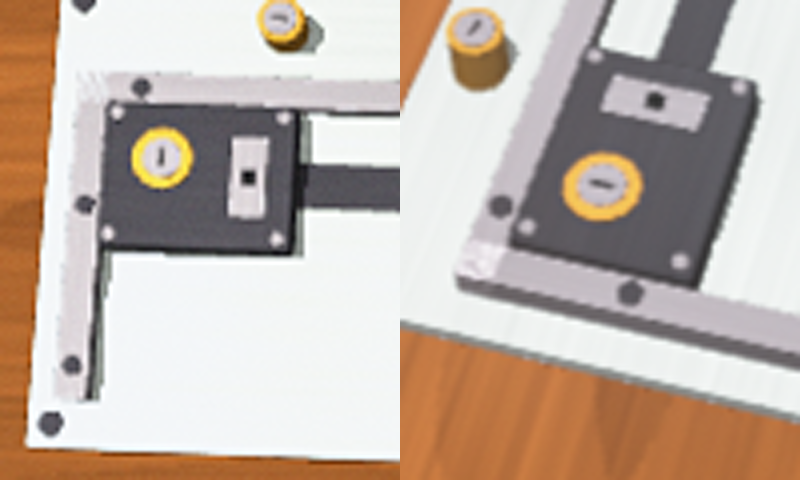

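The case sits square in the corner in both views: no gap to the fence at crop row 100, or to the stop at crop column 103. Next I push the jaw.

```bash
python3 - <<'E'
from h import *
arm.move_linear(j2w(38,-290,34),max_speed=100); b=F(); print(b,arm.get_t())
p,f=step((38,-290),(38,-262),34,2,1,20,v=40,base=b); print(p,f)
p,f=step(p,(38,-86),34,6,1,20,v=60,base=b); print(p,f,arm.get_t())
if p[1]>-87:
    p,f=step(p,(38,-56),34,20,1,14,v=25,base=b); print(p,f,arm.get_t(),w2j(arm.get_tool_pos()))
E
```

```text
[ 0.10334952 -0.06589487  0.68261254] 28.775
[  38. -262.] [-0.73621474  0.44802932 -0.83909869]
[ 38. -86.] [-0.2432801   0.12928011 -0.50711622] 33.625
[ 38. -68.] [ -1.43837535 -18.55307055   0.15289412] 36.625 [[ 38.06363301 -73.4799484 ]]
```

The tool ended at y=-73.5 against an expected -73, with a firm force rise. I'll retreat and check.

```bash
python3 - <<'E'
from h import *
arm.move_linear(j2w(38,-100,34),max_speed=60)
arm.move_linear(j2w(38,-130,130),max_speed=150)
arm.move_pose(j2w(-20,-330,200),quat(45)); print(arm.get_t(),F())
c=cam("top"); a=cv2.resize(c["color"][195:315,195:345,::-1],(500,400),interpolation=cv2.INTER_CUBIC)
c=cam("side"); b=cv2.resize(c["color"][220:370,220:330,::-1],(293,400),interpolation=cv2.INTER_CUBIC)
cv2.imwrite("pics/c.png",np.hstack([a,b]))
E
```

```text
39.0083 [-0.84861562 -0.35075771  0.22787773]
```

View pics/c.png

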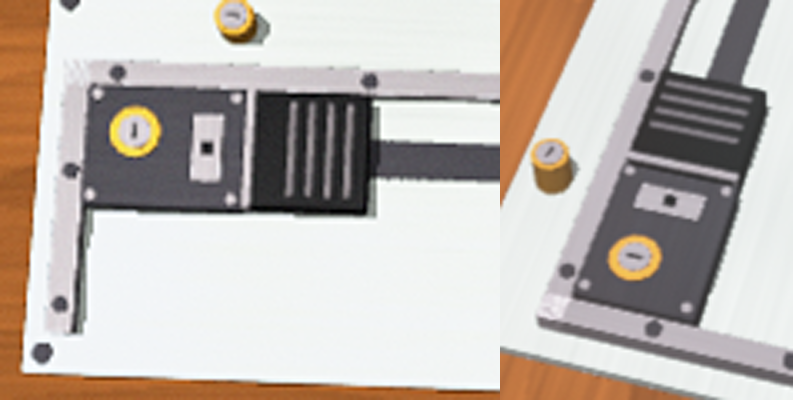

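The case is square in the corner and the jaw's steel face touches its right end (crop column 248). The cylinder hasn't moved.

```bash
python3 -c "
from station import arm
print(arm.sign_off())"
```

```text
the job is handed in; nothing more can be done
None
```

The job is handed in at about 39 s: the lock case sits squarely in the corner against the fence and end stop, the jaw's face touches its right-hand end, and the robot is clear of everything.

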